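# Free a jammed collar from the gauge spindle and seat it in the vee block

## Robot

A 6-joint arm with a two-finger parallel gripper is mounted at the origin on the work surface. World frame = base frame: x ahead of the robot, y to its left, z up, the work surface at z = 0. Lengths are in m, angles in rad, forces in N, time in s.
With the tool pointing down it reaches from about 0.3 to 0.875 m from the base axis. Payload 6.4 kg.
Tool frame: the origin (TCP) lies between the finger pads; the fingertips stand 19 mm ahead of it and the grasp point (between the pads) is the TCP (ctrl.tcp_to_tips is the distance from the TCP to the fingertips, in m); z points along the fingers, y is the line along which they close (so a half turn about z gives the same grasp; the last joint's range is limited). The gripper opens to 85 mm and grips with 20 to 120 N. Pads are 22 mm wide; open, the fingers measure 114 mm over their backs; the gripper's body (76 mm by 85 mm) begins 54 mm behind the grasp point. The pads swing forward as they close: fully open they stand 13 mm farther back than shut.
Start: joints at [-1.317, 0.181, 1.607, -0, 1.354, -0.206], TCP at [0.255, -0.515, 0.25] pointing down, gripper open.
Joint ranges: [-2.99, 2.99], [-0.89, 2.07], [0.3, 2.58], [-1.14, 4.28], [0, 2.63], [-3.12, 3.12]. Speed limits (rad/s): [2.57, 2.57, 3.01, 3.14, 3.14, 3.14].

## Interface

Orientations are given as a unit quaternion [x, y, z, w].
In Python, from bench import ctrl gives the robot as it stands.
- The arm moves only by the shell command python3 -m crank 'ROWS' [FORCE]. ROWS is JSON, a list of rows, each an object with "gripper": the finger opening in m, from 0 to 0.0854; "travel": the shift along the tool's x, y, z in m, a list of three; "turn": the turn, a rotation vector about the tool's x, y, z in degrees, a list of three. In form: [{"gripper": gripper, "travel": [tx, ty, tz], "turn": [ax, ay, az]}, ...]. A call has 1 to 8 rows; each row shifts and turns the commanded pose from where the row before left it, along the tool's axes as they then stand; what a row does not reach is not made up. A row lasts 1/8 s, in which the tool goes at most 62.5 mm and 10.7 degrees, less where a joint would pass 70% of its speed; a pose out of reach is approached as far as the arm can. A call with a gripper value outside its range is refused whole. The fingers move at their own pace and stop on an object; FORCE is the grip in N (left out, the last holds). Time passes only in rows, so rows that do not move let the fingers close. It gives the time, the measured TCP pose, the force, the opening and the grip force at its end, in the units of the state.
- ctrl.get_state(): the state, without advancing time (a new reading comes with each control period).
- ctrl.get_image(name): name is "scene" or "top"; returns a dict with "frame" (480x640x3 uint8, red, green, blue), "K" (3x3 intrinsics, pixels), "rvec" (rotation vector, rad) and "tvec" (3), from world to camera coordinates, as OpenCV has them. Camera axes: x right, y down, z forward; pixel columns grow to the right and rows downward; lengths in m; the calibration is good to about 2 mm. A picture is of the moment at which its call begins. There is no depth.
- ctrl.job_done(): hands the job in; it is judged then, once.
Trained networks look in a picture, given as the dict that the camera call returned (one of the last four; its "shot" number tells which), for a name from the list of things; names that differ only in an ending like _2 or _b are one class to them, and where a whole thing is asked for, a point or a joint stands for the part that bears it (a point fixed in the world has none). Each returns a list of dicts, best first, with "conf" (0 to 1); they miss things now and then, are a little off and sometimes report something else, mostly with a low value. They report only what shows in the picture. A call takes as long as a camera call. They do not tell look-alikes from the thing itself.
- ctrl.boxes_of(picture, label): "rect" ([left, top, right, bottom] in pixels, round what is visible of it).
- ctrl.trace(picture, label): "region" (480x640 bool, what is visible of it) and "rect" ([left, top, right, bottom] in pixels, round what is visible of it).
- ctrl.landmark_of(picture, label): "at" ([row, column] in pixels: a listed point, or the origin of a listed thing).
The state is a dict: "t": time; "qpos": joint angles; "joint_vel": joint speeds; "effort": joint torques, N m; "eef_pos": TCP position; "eef_rot": TCP orientation; "contact_force": force on the tool from outside, world axes, zero at the start; "ft_torque": the same for the moment, N m; "gripper_width": finger opening in m; "gripper_force": force on a finger pad.
Only numpy, scipy, OpenCV 4.12 (cv2) and the standard library are available. Lean on these libraries where they do the work, as an engineer would, in place of code of your own. Each camera call takes 0.05 s, during which the arm holds its last target. There are 200 camera calls.

## Task

A steel collar has jammed on the spring-jawed spindle of the gauge stand. Work it off by twisting it to and fro while pulling up gently and without a jerk (slower than 10 cm/s), so that the sprung spindle is not dragged more than 5 mm up out of its stand. Then stand the collar on the dark surface plate at least 30 mm short of its place in the vee block, let go of it, and slide it along the plate until it sits fully home against both faces of the vee; leave the other loose parts on the bench where they are.

Things in the scene. Friction and masses are not known exactly. Their poses are not given: they have to be found in the camera images.
- collar: Plain bright steel ring, 42 mm outside diameter, 32 mm bore, 34 mm tall, 110 to 225 g, axis upright. Origin: centre of its underside; z up. At the start it is fully down on the spindle, underside 50 mm above the bench. It takes a firm grip (40 N) on its outside, at any yaw. Raised 18 mm it is free of the jaws, raised 26 mm clear of the spindle's end.
- stand: Fixed gauge stand: grey base 100 x 90 x 18 mm with a dark 48 mm diameter housing up to 45 mm above the bench. Origin: centre of its underside, on the spindle's axis; z up.
- spindle_top (a point): Centre of the top end of the spindle (dark steel, 24 mm diameter, upright), 75 mm above the bench at rest, 9 mm below the collar's top. Three sprung jaws in it press on the collar's bore: a straight pull needs 11 to 20 N, a twist 0.2 to 0.5 N m; while being turned the collar slides up under a few N (say 3 mm per 0.6 rad).
- spindle (a joint): How far the spindle has been dragged up out of the stand, in m: 0 at rest, up to 0.012. A spring holds it down: it starts to lift at about 5 N and rises 1 mm for each further 0.9 N. Above 0.005 is too far; a straight pull on the jammed collar drags it further than that.
- plate: Fixed dark granite plate, 210 (x) x 170 (y) x 20 mm, carrying a 26 mm tall steel vee block. Origin: centre of its underside. Its x axis runs along the vee's centre line into the vee, which opens to -x; yaw within 0.45 of the world's. Vee 90 degrees, apex 65 mm to +x of the origin, faces 62 mm long, block 104 mm wide. The top is bare for 120 mm before it. Collar and plate slide easily (friction 0.2).
- seat (a point): Where the centre of the collar's underside lies when it is fully home: on the plate's top (20 mm above the bench), 35 mm on the +x side of the plate's centre, on the vee's centre line; axes as the plate's.
- clip_a: Loose steel pipe clip, ring of 52 mm diameter, 28 mm tall with two ears; bystander standing between the stand and the plate, nearer the robot. Origin: centre of the ring's underside.
- ublock: Loose aluminium block 70 x 60 x 30 mm with a U slot, between the stand and the plate, further off; bystander. Origin: centre of its underside.
- caliper: Loose caliper 200 mm long, 10 mm thick, at the bench's right side; bystander. Origin: on its underside near its middle.
- angle: Loose dark steel angle bracket 90 x 50 x 50 mm, at the bench's left side; bystander. Origin: centre of its foot's underside.
Things that resemble listed ones, but are neither listed nor needed, are in the scene too. What is shaped like the collar but green or orange is not meant.

How it is judged:
By the outcome, as a careful person would: the job done as asked, in the order asked, and still so for the second after the job is handed in, with the robot touching nothing.
It also fails if it takes over 70 s, if anything falls off the work surface, if the arm or the gripper's body presses on something with over 40 N, if the wrist force passes 120 N, or if a joint passes its speed limit or range.

## Working session

There is one attempt and no reset: what is moved stays moved. The work goes in short steps, Python scripts to look and compute and a shell command to move; the robot and the scene stay as the last step left them, time stands still between calls to the robot, and variables do not carry over. Pictures are saved under pics/ and viewed, at most 10 in all, crops included, and the job is handed in when it is done.

```bash
ls; mkdir -p pics
cat > h.py <<'E'
import numpy as np,cv2
from bench import ctrl
from scipy.spatial.transform import Rotation as R
def ray(p,rc):
    K=np.array(p["K"]);Rm=cv2.Rodrigues(np.array(p["rvec"],float))[0];t=np.array(p["tvec"],float).ravel()
    d=Rm.T@np.linalg.inv(K)@np.array([rc[1],rc[0],1.]);return -Rm.T@t,d
def at_z(p,rc,z):
    o,d=ray(p,rc);return o+d*(z-o[2])/d[2]
def proj(p,P):
    return cv2.projectPoints(np.array(P,float).reshape(-1,3),np.array(p["rvec"],float),np.array(p["tvec"],float),np.array(p["K"],float),None)[0].reshape(-1,2)
E
cat > a.py <<'E'
from h import *
for n in("scene","top"):
    p=ctrl.get_image(n);cv2.imwrite(f"pics/{n}0.png",p["frame"][:,:,::-1])
    print(n,ray(p,[240,320])[0].round(3))
    for l,z in[("collar",.05),("spindle_top",.075),("stand",0),("plate",0),("seat",.02),("clip_a",0),("ublock",0),("caliper",0),("angle",0)]:
        for r in ctrl.landmark_of(p,l)[:3]: print(l,np.round(r["at"]),round(r["conf"],2),at_z(p,r["at"],z).round(4))
    for r in ctrl.boxes_of(p,"collar")[:4]: print("box",np.round(r["rect"]),round(r["conf"],2))
print(ctrl.get_state())
E
python3 a.py
```

```text
pics
scene [1.172 0.255 0.791]
collar [225. 190.] 0.76 [ 0.5596 -0.3106  0.05  ]
collar [222. 248.] 0.67 [ 0.4966 -0.191   0.05  ]
collar [240. 218.] 0.56 [ 0.5762 -0.224   0.05  ]
spindle_top [233. 218.] 0.4 [ 0.5775 -0.2185  0.075 ]
stand [257. 224.] 0.64 [ 0.5786 -0.2162  0.    ]
seat [300. 408.] 0.79 [0.5491 0.2123 0.02  ]
clip_a [245. 338.] 0.97 [0.4356 0.0143 0.    ]
ublock [304. 295.] 0.92 [ 0.6364 -0.0072 -0.    ]
angle [299. 529.] 0.91 [ 0.4263  0.4543 -0.    ]
box [211. 223. 230. 248.] 0.93
box [239. 210. 259. 228.] 0.78
box [179. 214. 197. 238.] 0.76
top [3.740e-01 1.000e-03 1.415e+00]
collar [203. 414.] 0.69 [ 0.5792 -0.2178  0.05  ]
collar [229. 459.] 0.68 [ 0.5132 -0.3272  0.05  ]
collar [261. 409.] 0.48 [ 0.4366 -0.2018  0.05  ]
spindle_top [204. 417.] 0.49 [ 0.5714 -0.2229  0.075 ]
stand [207. 413.] 0.95 [ 0.5749 -0.224   0.    ]
stand [220. 241.] 0.31 [0.5491 0.2135 0.    ]
plate [235. 241.] 0.95 [0.5107 0.2148 0.    ]
seat [222. 238.] 0.96 [0.541 0.22  0.02 ]
clip_a [266. 321.] 0.51 [0.4301 0.0121 0.    ]
ublock [182. 323.] 0.69 [0.6441 0.004  0.    ]
caliper [264. 
[... 180 characters left out ...]
: 1.1, 'qpos': array([-1.31731424e+00,  1.80761968e-01,  1.60702975e+00, -3.67910079e-05,
        1.35380570e+00, -2.06297790e-01]), 'joint_vel': array([ 0.00112772, -0.00069339, -0.00037254,  0.00019105, -0.00123282,
        0.00023202]), 'effort': array([-4.66783440e-04, -4.44848228e+01, -3.51678479e+01, -3.98543370e-04,
        7.12187993e-04,  2.86574289e-05]), 'eef_pos': array([ 0.25516325, -0.51528117,  0.25029546]), 'eef_rot': array([ 9.73690579e-01,  2.27874213e-01, -1.80153288e-05, -1.95845402e-06]), 'contact_force': array([-0.44886388,  0.40981274,  0.41358448]), 'ft_torque': array([-0.02357636,  0.01663235,  0.02865553]), 'gripper_force': 0.0, 'gripper_width': 0.08535743712709358}
```

View pics/scene0.png

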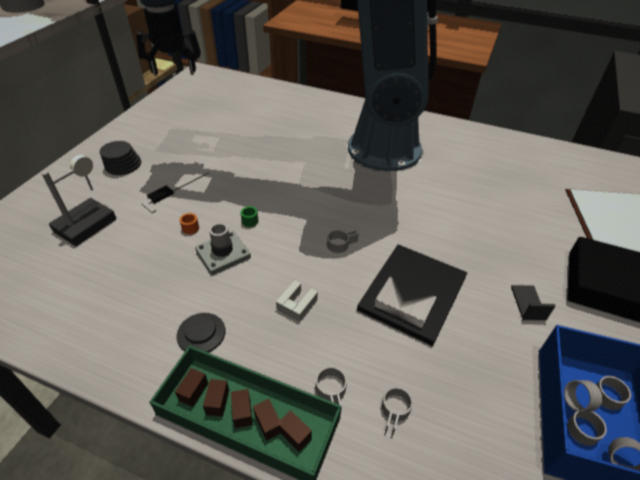

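View pics/top0.png

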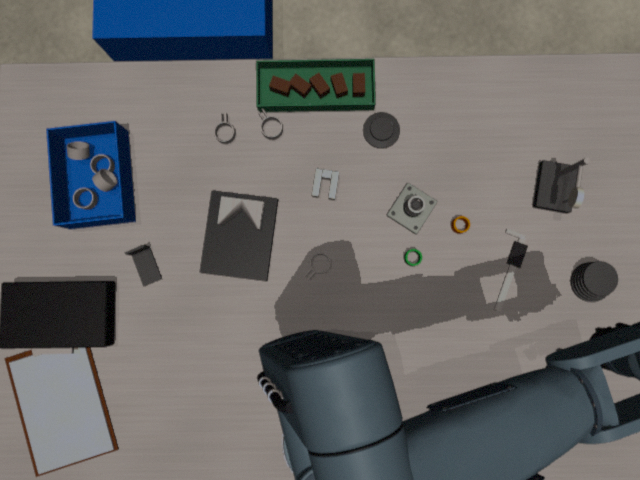

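The scene shows the steel collar on the stand at about (220,238) and the plate with its vee at (412,290). In the top view the collar is at (415,203) and the plate at (240,235), with the vee opening downwards (-x). The green and orange rings are decoys.

```bash
cat > b.py <<'E'
from h import *
from scipy.optimize import minimize
def hullmask(p,P,S=8):
    q=cv2.convexHull((proj(p,P)*S).astype(np.float32))
    return q/S
def fit(items,pts,x0,step):
    # match hull silhouettes to masks by IoU (x4 supersampled)
    def cost(x):
        c=0
        for p,m,(r0,c0,r1,c1) in items:
            h=hullmask(p,pts(x)); S=4
            im=np.zeros(((r1-r0)*S,(c1-c0)*S),np.uint8)
            cv2.fillConvexPoly(im,np.round(((h-[c0,r0]+.5)*S-.5)*16).astype(np.int32),1,shift=4)
            mm=np.kron(m[r0:r1,c0:c1],np.ones((S,S)))>0
            c+=1-(mm&(im>0)).sum()/(mm|(im>0)).sum()
        return c
    r=minimize(cost,x0,method="Nelder-Mead",options=dict(initial_simplex=np.vstack([x0]+[np.array(x0)+np.eye(len(x0))[i]*step[i] for i in range(len(x0))]),xatol=1e-4,fatol=1e-4))
    return r.x,r.fun
def items(pics,label,near):
    out=[]
    for p in pics:
        uv=proj(p,near)[0]
        best=[r for r in ctrl.trace(p,label) if r["rect"][0]-8<uv[0]<r["rect"][2]+8 and r["rect"][1]-8<uv[1]<r["rect"][3]+8]
        if not best: print("none",label);continue
        m=best[0]["region"];a,b,c,d=[int(v) for v in best[0]["rect"]]
        print(label,best[0]["rect"],round(best[0]["conf"],2),m.sum())
        out.append((p,m,(max(b-12,0),max(a-12,0),min(d+12,480),min(c+12,640))))
    return out
a=np.linspace(0,6.283,40)
def cyl(z0,z1,r=.021): return lambda x:np.vstack([np.c_[x[0]+r*np.cos(a),x[1]+r*np.sin(a),0*a+z] for z in(z0,z1)])
def plate(x):
    c,s=np.cos(x[2]),np.sin(x[2])
    P=[(i*.105,j*.085,z) for i in(-1,1) for j in(-1,1) for z in(0,.02)]
    return np.array([[x[0]+c*u-s*v,x[1]+s*u+c*v,z] for u,v,z in P])
E
cat > c.py <<'E'
from b import *
pics=[ctrl.get_image(n) for n in("scene","top")]
it=items(pics,"collar",[.577,-.22,.067])
for s in(it,it[:1],it[1:]): print("collar",fit(s,cyl(.05,.084),[.577,-.22],[.005,.005]))
it=items(pics,"plate",[.51,.215,.02])
for s in(it,it[:1],it[1:]): print("plate",fit(s,plate,[.51,.215,-.1],[.005,.005,.05]))
for p,n,(u,v) in zip(pics,("s","t"),((150,190),(360,160))):
    cv2.imwrite(f"pics/{n}1.png",cv2.resize(p["frame"][v:v+100,u:u+130,::-1],None,fx=6,fy=6))
E
python3 c.py
```

```text
collar [208.3, 224.6, 229.7, 246.9] 0.79 319
collar [404.3, 192.4, 426.9, 216.0] 0.46 178
collar (array([ 0.57135038, -0.21906943]), np.float64(0.642072938054191))
collar (array([ 0.57161299, -0.22080153]), np.float64(0.2347734773477348))
collar (array([ 0.57120037, -0.21893691]), np.float64(0.3968830059777968))
plate [354.9, 241.7, 466.1, 343.0] 0.65 6373
plate [198.2, 191.3, 281.1, 281.6] 0.93 5729
plate (array([ 0.50898869,  0.21807354, -0.14724965]), np.float64(0.06320866657294699))
plate (array([ 0.50933958,  0.21601325, -0.14906683]), np.float64(0.03913154196572566))
plate (array([ 0.50857739,  0.21862883, -0.14379904]), np.float64(0.016171168253557022))
```

```bash
cat > d.py <<'E'
from h import *
import sys
# usage: d.py x y z yaw -> tool-axis travel (before turning) and turn about tool z [deg]
def go(P,yaw):
    s=ctrl.get_state();Rm=R.from_quat(s["eef_rot"]);d=Rm.inv().apply(np.array(P)-s["eef_pos"])*1000
    X=Rm.as_matrix()[:,0];y0=np.arctan2(X[1],X[0])
    print("travel mm",d.round(1),"yaw",y0.round(3),"turn z deg",np.degrees(-(yaw-y0)).round(1),"tilt",Rm.as_matrix()[:,2].round(3))
    print(s["t"],s["eef_pos"].round(4),"F",s["contact_force"].round(2),"M",s["ft_torque"].round(2),"w",round(s["gripper_width"],4),round(s["gripper_force"],1),"q",s["qpos"].round(2))
if __name__=="__main__":
    v=[float(x) for x in sys.argv[1:]];go(v[:3],v[3])
E
python3 d.py .571 -.219 .13 .46
```

```text
travel mm [ 414.5 -125.4  120.3] yaw 0.46 turn z deg -0.0 tilt [ 0.  0. -1.]
1.4 [ 0.2552 -0.5153  0.2503] F [ 0.38 -0.47  0.68] M [-0.    0.01  0.01] w 0.0855 0.0 q [-1.32  0.18  1.61  0.    1.35 -0.21]
```

View pics/t1.png

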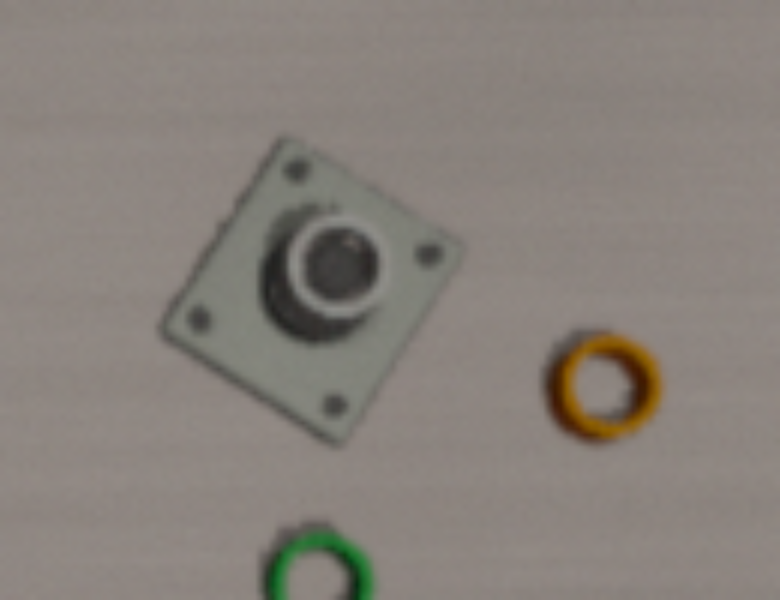

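The crop shows the collar's bright rim centred at crop (336,264), which is about (415.5,203.5) in the full picture. It sits on the rotated grey stand, with orange and green rings nearby.

```bash
python3 -m crank '[{"gripper":0.085,"travel":[0.052,-0.0157,0.015],"turn":[0,0,0]},{"gripper":0.085,"travel":[0.052,-0.0157,0.015],"turn":[0,0,0]},{"gripper":0.085,"travel":[0.052,-0.0157,0.015],"turn":[0,0,0]},{"gripper":0.085,"travel":[0.052,-0.0157,0.015],"turn":[0,0,0]},{"gripper":0.085,"travel":[0.052,-0.0157,0.015],"turn":[0,0,0]},{"gripper":0.085,"travel":[0.052,-0.0157,0.015],"turn":[0,0,0]},{"gripper":0.085,"travel":[0.052,-0.0157,0.015],"turn":[0,0,0]},{"gripper":0.085,"travel":[0.05,-0.0155,0.015],"turn":[0,0,0]}]' 40
python3 - <<'E'
from b import *
s=ctrl.get_image("scene");t=ctrl.get_image("top")
print(at_z(t,[203.5,415.5],.084))
it=items([s],"collar",[.571,-.219,.067])
if it:print(fit(it,cyl(.05,.084),[.571,-.219],[.005,.005]))
cv2.imwrite("pics/s2.png",cv2.resize(s["frame"][170:290,140:300,::-1],None,fx=5,fy=5))
E
python3 d.py .571 -.219 .07 .46
```

```text
t: 2.4
eef_pos: [0.5719, -0.2179, 0.13]
eef_rot: [0.974, 0.228, 0.0, 0.0]
contact_force: [0.2, -1.4, 0.5]
gripper_width: 0.0851
gripper_force: 0.0
[ 0.57233643 -0.21711124  0.084     ]
collar [210.0, 223.3, 230.8, 249.5] 0.66 360
(array([ 0.57324239, -0.22065853]), np.float64(0.13984445109183363))
travel mm [-1.3  2.1 59. ] yaw 0.464 turn z deg 0.2 tilt [-0.002  0.001 -1.   ]
2.55 [ 0.5713 -0.2166  0.129 ] F [-0.61  0.48  0.16] M [-0.06  0.06  0.02] w 0.0855 0.0 q [-0.56  0.39  1.61  0.    1.15  0.55]
```

View pics/s2.png

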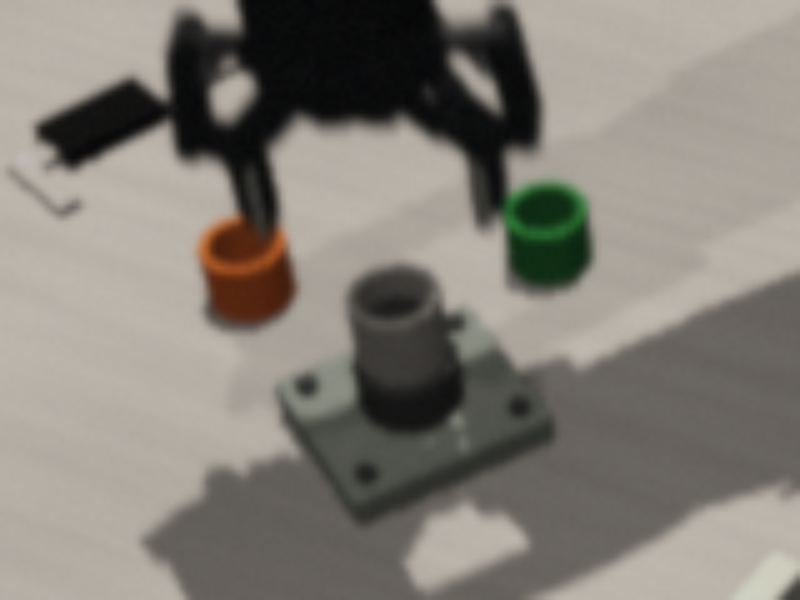

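The crop shows the open fingers on either side of and above the collar, whose rim is at about crop (395,295). It looks centred. I'll descend and grip.

```bash
python3 -m crank '[{"gripper":0.085,"travel":[0,0.0015,0.02],"turn":[0,0,0]},{"gripper":0.085,"travel":[0,0,0.02],"turn":[0,0,0]},{"gripper":0.07,"travel":[0,0,0.018],"turn":[0,0,0]},{"gripper":0.055,"travel":[0,0,0],"turn":[0,0,0]},{"gripper":0.046,"travel":[0,0,0],"turn":[0,0,0]},{"gripper":0.04,"travel":[0,0,0],"turn":[0,0,0]},{"gripper":0.035,"travel":[0,0,0],"turn":[0,0,0]},{"gripper":0.035,"travel":[0,0,0],"turn":[0,0,0]}]' 40
python3 d.py .571 -.219 .07 .46
```

```text
t: 3.55
eef_pos: [0.5711, -0.2204, 0.0729]
eef_rot: [0.974, 0.228, -0.0, -0.0]
contact_force: [-4.9, 3.1, 5.5]
gripper_width: 0.0412
gripper_force: 41.9
travel mm [ 0.5 -1.3  2.9] yaw 0.46 turn z deg -0.0 tilt [-0.  0. -1.]
3.55 [ 0.5711 -0.2204  0.0729] F [-4.93  3.06  5.51] M [ 0.55  0.76 -0.08] w 0.0412 41.9 q [-0.56  0.47  1.63 -0.    1.05  0.55]
```

```bash
python3 -m crank '[{"gripper":0.035,"travel":[-0.0005,-0.001,0],"turn":[0,0,0]},{"gripper":0.035,"travel":[0,0,0],"turn":[0,0,10]},{"gripper":0.035,"travel":[0,0,-0.0006],"turn":[0,0,10]},{"gripper":0.035,"travel":[0,0,-0.0006],"turn":[0,0,10]},{"gripper":0.035,"travel":[0,0,-0.0006],"turn":[0,0,10]}]' 45
python3 d.py .571 -.219 .07 .46
```

```text
t: 4.18
eef_pos: [0.5703, -0.2191, 0.0733]
eef_rot: [0.993, -0.121, -0.0, -0.0]
contact_force: [0.5, 2.3, -4.2]
gripper_width: 0.0408
gripper_force: 46.0
travel mm [ 0.7 -0.3  3.3] yaw -0.243 turn z deg -40.3 tilt [-0.     0.001 -1.   ]
4.175 [ 0.5703 -0.2191  0.0733] F [ 0.46  2.27 -4.17] M [ 0.29 -0.09  0.29] w 0.0408 46.0 q [-0.56  0.47  1.63  0.    1.05  1.25]
```

```bash
python3 -m crank '[{"gripper":0.035,"travel":[0,0,0],"turn":[0,0,-10]},{"gripper":0.035,"travel":[0,0,-0.0006],"turn":[0,0,-10]},{"gripper":0.035,"travel":[0,0,-0.0007],"turn":[0,0,-10]},{"gripper":0.035,"travel":[0,0,-0.0007],"turn":[0,0,-10]},{"gripper":0.035,"travel":[0,0,-0.0007],"turn":[0,0,-10]}]'
python3 d.py .571 -.219 .07 .46
```

```text
t: 4.8
eef_pos: [0.5705, -0.2198, 0.0758]
eef_rot: [0.949, 0.314, 0.0, 0.0]
contact_force: [2.3, 1.1, -7.0]
gripper_width: 0.0411
gripper_force: 46.3
travel mm [ 0.9 -0.4  5.8] yaw 0.639 turn z deg 10.3 tilt [ 0.001  0.    -1.   ]
4.8 [ 0.5705 -0.2198  0.0758] F [ 2.3   1.13 -6.98] M [ 0.08 -0.3  -0.29] w 0.0411 46.3 q [-0.56  0.46  1.63  0.    1.05  0.37]
```

```bash
python3 -m crank '[{"gripper":0.035,"travel":[0,0,0],"turn":[0,0,10]},{"gripper":0.035,"travel":[0,0,-0.0006],"turn":[0,0,10]},{"gripper":0.035,"travel":[0,0,-0.0007],"turn":[0,0,10]},{"gripper":0.035,"travel":[0,0,-0.0007],"turn":[0,0,10]},{"gripper":0.035,"travel":[0,0,-0.0007],"turn":[0,0,10]},{"gripper":0.035,"travel":[0,0,-0.0007],"turn":[0,0,10]}]'
python3 d.py .571 -.219 .07 .46
```

```text
t: 5.55
eef_pos: [0.57, -0.2191, 0.079]
eef_rot: [0.978, -0.207, -0.0, -0.0]
contact_force: [0.0, 3.5, -4.8]
gripper_width: 0.0411
gripper_force: 46.5
travel mm [ 0.8 -0.5  9. ] yaw -0.418 turn z deg -50.3 tilt [-0.001  0.001 -1.   ]
5.55 [ 0.57   -0.2191  0.079 ] F [ 0.01  3.5  -4.81] M [ 0.63 -0.09  0.31] w 0.0411 46.5 q [-0.56  0.46  1.63  0.    1.06  1.43]
```

```bash
python3 -m crank '[{"gripper":0.035,"travel":[0,0,0],"turn":[0,0,-10]},{"gripper":0.035,"travel":[0,0,-0.0007],"turn":[0,0,-10]},{"gripper":0.035,"travel":[0,0,-0.0008],"turn":[0,0,-10]},{"gripper":0.035,"travel":[0,0,-0.0008],"turn":[0,0,-10]},{"gripper":0.035,"travel":[0,0,-0.0008],"turn":[0,0,-10]},{"gripper":0.035,"travel":[0,0,-0.0008],"turn":[0,0,-10]},{"gripper":0.035,"travel":[0,0,-0.0008],"turn":[0,0,-10]}]'
python3 d.py .571 -.219 .07 .46
python3 - <<'E'
from h import *
s=ctrl.get_image("scene")
cv2.imwrite("pics/s3.png",cv2.resize(s["frame"][170:290,140:300,::-1],None,fx=5,fy=5))
E
```

```text
t: 6.42
eef_pos: [0.5703, -0.2196, 0.0838]
eef_rot: [0.918, 0.396, 0.0, -0.0]
contact_force: [1.1, 0.2, -6.0]
gripper_width: 0.0409
gripper_force: 46.6
travel mm [ 0.9  0.1 13.8] yaw 0.814 turn z deg 20.3 tilt [ 0.     0.001 -1.   ]
6.425 [ 0.5703 -0.2196  0.0838] F [ 1.08  0.18 -5.98] M [ 0.02 -0.12 -0.26] w 0.0409 46.6 q [-0.56  0.45  1.63  0.    1.07  0.19]
```

View pics/s3.png

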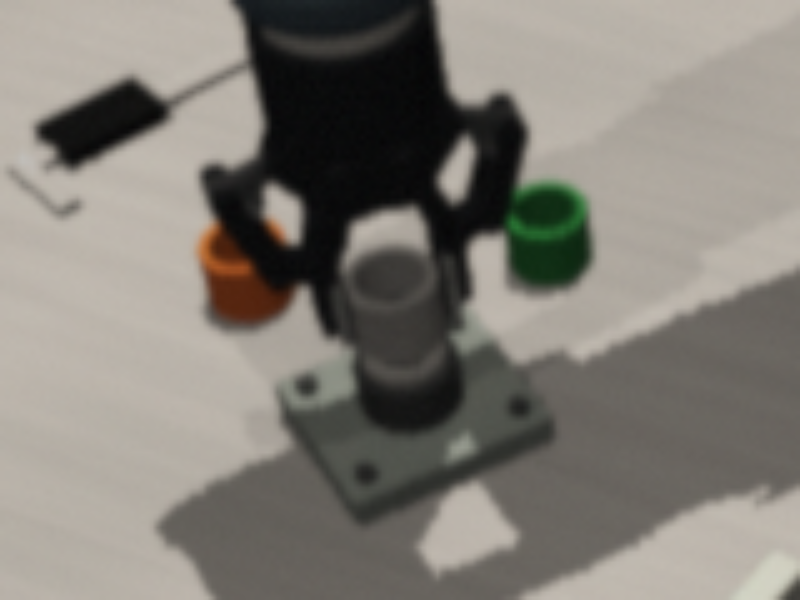

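The collar's rim has risen to about crop (393,268), so it is coming up with the fingers. I'll carry on twisting.

```bash
python3 -m crank '[{"gripper":0.035,"travel":[0,0,0],"turn":[0,0,10]},{"gripper":0.035,"travel":[0,0,-0.0007],"turn":[0,0,10]},{"gripper":0.035,"travel":[0,0,-0.0008],"turn":[0,0,10]},{"gripper":0.035,"travel":[0,0,-0.0008],"turn":[0,0,10]},{"gripper":0.035,"travel":[0,0,-0.0008],"turn":[0,0,10]},{"gripper":0.035,"travel":[0,0,-0.0008],"turn":[0,0,10]},{"gripper":0.035,"travel":[0,0,-0.0008],"turn":[0,0,10]}]'
python3 d.py .571 -.219 .07 .46
```

```text
t: 7.35
eef_pos: [0.5704, -0.2201, 0.0901]
eef_rot: [0.978, -0.209, 0.0, 0.0]
contact_force: [-2.8, 0.2, 2.2]
gripper_width: 0.041
gripper_force: 47.6
travel mm [ 0.1 -1.2 20.1] yaw -0.421 turn z deg -50.5 tilt [ 0.    -0.001 -1.   ]
7.35 [ 0.5704 -0.2201  0.0901] F [-2.75  0.22  2.23] M [0.2  0.42 0.02] w 0.041 47.6 q [-0.56  0.44  1.62 -0.    1.08  1.43]
```

```bash
python3 -m crank '[{"gripper":0.035,"travel":[0,0,0],"turn":[0,0,-10]},{"gripper":0.035,"travel":[0,0,-0.0007],"turn":[0,0,-10]},{"gripper":0.035,"travel":[0,0,-0.0008],"turn":[0,0,-10]},{"gripper":0.035,"travel":[0,0,-0.0008],"turn":[0,0,-10]},{"gripper":0.035,"travel":[0,0,-0.0008],"turn":[0,0,-10]},{"gripper":0.035,"travel":[0,0,-0.0008],"turn":[0,0,-10]},{"gripper":0.035,"travel":[0,0,-0.0008],"turn":[0,0,-10]}]'
python3 d.py .571 -.219 .07 .46
```

```text
t: 8.22
eef_pos: [0.5707, -0.2203, 0.0943]
eef_rot: [0.919, 0.395, 0.0, 0.001]
contact_force: [0.4, 0.5, -3.2]
gripper_width: 0.041
gripper_force: 47.2
travel mm [ 1.2 -0.7 24.3] yaw 0.812 turn z deg 20.2 tilt [ 0.001 -0.001 -1.   ]
8.225 [ 0.5707 -0.2203  0.0943] F [ 0.44  0.51 -3.19] M [-0.02 -0.03 -0.03] w 0.041 47.2 q [-0.56  0.44  1.62 -0.    1.08  0.2 ]
```

Moment about z is now ~0, so the collar is free of the jaws. I'll lift it clear slowly.

```bash
python3 -m crank '[{"gripper":0.035,"travel":[0,0,-0.003],"turn":[0,0,0]},{"gripper":0.035,"travel":[0,0,-0.005],"turn":[0,0,0]},{"gripper":0.035,"travel":[0,0,-0.006],"turn":[0,0,0]},{"gripper":0.035,"travel":[0,0,-0.007],"turn":[0,0,0]},{"gripper":0.035,"travel":[0,0,-0.008],"turn":[0,0,0]},{"gripper":0.035,"travel":[0,0,-0.008],"turn":[0,0,0]},{"gripper":0.035,"travel":[0,0,-0.008],"turn":[0,0,0]},{"gripper":0.035,"travel":[0,0,-0.005],"turn":[0,0,0]}]'
python3 d.py .499 .2195 .145 -.147
```

```text
t: 9.22
eef_pos: [0.5705, -0.22, 0.1451]
eef_rot: [0.919, 0.393, 0.0, 0.0]
contact_force: [-0.3, -0.3, -1.5]
gripper_width: 0.0405
gripper_force: 47.2
travel mm [ 2.686e+02 -3.551e+02 -2.000e-01] yaw 0.809 turn z deg 54.8 tilt [ 0.001 -0.    -1.   ]
9.225 [ 0.5705 -0.22    0.1451] F [-0.26 -0.31 -1.48] M [ 0.01  0.06 -0.01] w 0.0405 47.2 q [-0.56  0.37  1.6   0.    1.17  0.2 ]
```

```bash
python3 -m crank '[{"gripper":0.035,"travel":[0.02,-0.026,0],"turn":[0,0,0]},{"gripper":0.035,"travel":[0.037,-0.049,0],"turn":[0,0,0]},{"gripper":0.035,"travel":[0.037,-0.049,0],"turn":[0,0,0]},{"gripper":0.035,"travel":[0.037,-0.049,0],"turn":[0,0,0]},{"gripper":0.035,"travel":[0.037,-0.049,0],"turn":[0,0,0]},{"gripper":0.035,"travel":[0.037,-0.049,0],"turn":[0,0,0]},{"gripper":0.035,"travel":[0.037,-0.049,0],"turn":[0,0,0]},{"gripper":0.035,"travel":[0.026,-0.034,0],"turn":[0,0,0]}]'
python3 -m crank '[{"gripper":0.035,"travel":[0,0,0],"turn":[0,0,9]},{"gripper":0.035,"travel":[0,0,0],"turn":[0,0,10]},{"gripper":0.035,"travel":[0,0,0],"turn":[0,0,10]},{"gripper":0.035,"travel":[0,0,0],"turn":[0,0,10]},{"gripper":0.035,"travel":[0,0,0],"turn":[0,0,10]},{"gripper":0.035,"travel":[0,0,0],"turn":[0,0,6]},{"gripper":0.035,"travel":[0,0,0],"turn":[0,0,0]}]'
python3 d.py .499 .2195 .045 -.147
```

```text
t: 10.22
eef_pos: [0.4983, 0.2209, 0.1446]
eef_rot: [0.919, 0.394, 0.0, -0.0]
contact_force: [1.2, -0.2, -1.1]
gripper_width: 0.0411
gripper_force: 47.2
t: 11.1
eef_pos: [0.4992, 0.2184, 0.1444]
eef_rot: [0.997, -0.075, 0.0, -0.0]
contact_force: [-0.8, -0.8, -2.2]
gripper_width: 0.0408
gripper_force: 47.1
travel mm [-0.3 -1.1 99.4] yaw -0.15 turn z deg -0.2 tilt [ 0.  0. -1.]
11.1 [0.4992 0.2184 0.1444] F [-0.77 -0.79 -2.22] M [-0.09  0.01  0.05] w 0.0408 47.1 q [0.19 0.24 1.77 0.   1.13 1.92]
```

```bash
python3 -m crank '[{"gripper":0.035,"travel":[0,-0.001,0.015],"turn":[0,0,0]},{"gripper":0.035,"travel":[0,0,0.02],"turn":[0,0,0]},{"gripper":0.035,"travel":[0,0,0.02],"turn":[0,0,0]},{"gripper":0.035,"travel":[0,0,0.02],"turn":[0,0,0]},{"gripper":0.035,"travel":[0,0,0.014],"turn":[0,0,0]},{"gripper":0.035,"travel":[0,0,0.006],"turn":[0,0,0]},{"gripper":0.035,"travel":[0,0,0],"turn":[0,0,0]}]'
python3 - <<'E'
from h import *
s=ctrl.get_image("scene")
cv2.imwrite("pics/s4.png",cv2.resize(s["frame"][220:350,330:490,::-1],None,fx=5,fy=4.6))
E
python3 d.py .499 .2195 .043 -.147
```

```text
t: 11.98
eef_pos: [0.4992, 0.2194, 0.049]
eef_rot: [0.997, -0.075, -0.0, 0.0]
contact_force: [-0.2, 1.0, -1.5]
gripper_width: 0.0411
gripper_force: 47.2
travel mm [-0.6  0.1  6.5] yaw -0.151 turn z deg -0.2 tilt [ 0.  0. -1.]
12.025 [0.4996 0.2195 0.0495] F [ 0.01 -0.46 -1.47] M [-0.03 -0.04 -0.05] w 0.0413 47.2 q [ 0.2   0.39  1.81 -0.    0.95  1.92]
```

View pics/s4.png

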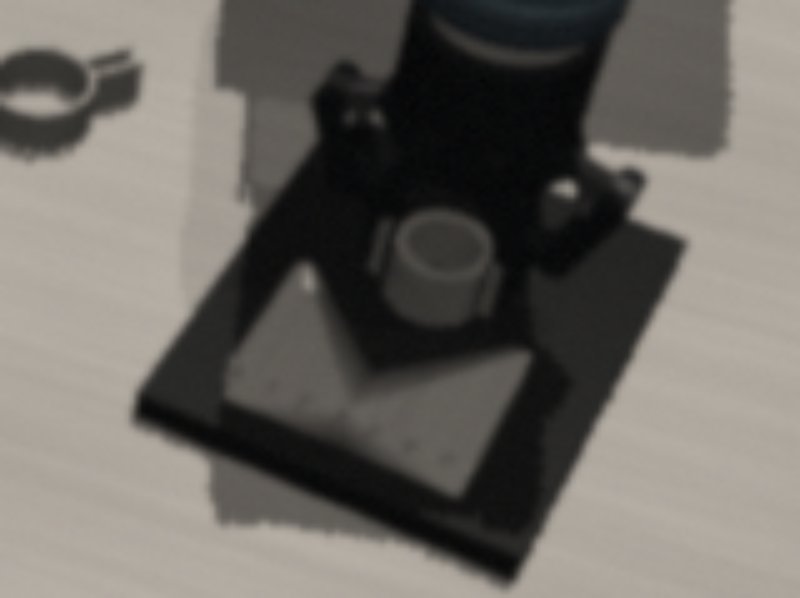

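The collar hangs centred in front of the vee's mouth, with its rim at about crop (445,245). The vee apex is near crop (365,375).

```bash
python3 -m crank '[{"gripper":0.035,"travel":[0,0,0.003],"turn":[0,0,0]},{"gripper":0.035,"travel":[0,0,0.002],"turn":[0,0,0]},{"gripper":0.035,"travel":[0,0,0.001],"turn":[0,0,0]},{"gripper":0.035,"travel":[0,0,0.0005],"turn":[0,0,0]}]'
python3 d.py .499 .2195 .043 -.147
```

```text
t: 12.52
eef_pos: [0.4994, 0.2194, 0.043]
eef_rot: [0.997, -0.075, 0.0, -0.0]
contact_force: [-0.6, -1.1, 0.9]
gripper_width: 0.0411
gripper_force: 47.6
travel mm [-0.4 -0.  -0. ] yaw -0.151 turn z deg -0.2 tilt [ 0.  0. -1.]
12.525 [0.4994 0.2194 0.043 ] F [-0.58 -1.12  0.93] M [-0.05  0.06 -0.02] w 0.0411 47.6 q [ 0.2   0.4   1.81 -0.    0.93  1.92]
```

```bash
python3 -m crank '[{"gripper":0.044,"travel":[0,0,0],"turn":[0,0,0]},{"gripper":0.055,"travel":[0,0,0],"turn":[0,0,0]},{"gripper":0.07,"travel":[0,0,0],"turn":[0,0,0]},{"gripper":0.075,"travel":[0,0,0],"turn":[0,0,0]},{"gripper":0.075,"travel":[0,0,-0.015],"turn":[0,0,0]},{"gripper":0.075,"travel":[0,0,-0.02],"turn":[0,0,0]},{"gripper":0.075,"travel":[0,0,-0.02],"turn":[0,0,0]}]'
python3 -m crank '[{"gripper":0.03,"travel":[-0.02,0,-0.005],"turn":[0,0,0]},{"gripper":0.01,"travel":[-0.03,0,0],"turn":[0,0,0]},{"gripper":0.0,"travel":[-0.01,0,0],"turn":[0,0,0]},{"gripper":0.0,"travel":[0,0,0],"turn":[0,0,0]},{"gripper":0.0,"travel":[0,0,0],"turn":[0,0,0]}]' 20
cat > e.py <<'E'
from b import *
import sys
pics=[ctrl.get_image(n) for n in("scene","top")]
x0=[float(v) for v in sys.argv[1:3]]
it=items(pics,"collar",[*x0,.037])
for s in [it]+[[i] for i in it]: print("collar",*fit(s,cyl(.02,.054),x0,[.004,.004]))
s=pics[0];cv2.imwrite(sys.argv[3],cv2.resize(s["frame"][220:350,330:490,::-1],None,fx=5,fy=4.6))
E
python3 e.py .4994 .2194 pics/s5.png
python3 d.py .499 .2195 .042 -.147
```

```text
t: 13.4
eef_pos: [0.4996, 0.2195, 0.0994]
eef_rot: [0.997, -0.075, 0.0, -0.0]
contact_force: [0.3, 0.1, -0.2]
gripper_width: 0.0746
gripper_force: 0.0
t: 14.02
eef_pos: [0.4413, 0.2284, 0.1033]
eef_rot: [0.997, -0.076, 0.001, -0.0]
contact_force: [0.2, -0.0, 0.1]
gripper_width: -0.0
gripper_force: 0.0
collar [405.6, 269.9, 428.2, 296.9] 0.9 452
none collar
collar [0.5029606  0.21722405] 0.04446240905416332
collar [0.5029606  0.21722405] 0.04446240905416332
travel mm [59.  -0.1 60.8] yaw -0.152 turn z deg -0.3 tilt [ 0.  0. -1.]
14.225 [0.4406 0.2283 0.1027] F [-0.28  0.57 -0.66] M [-0.01 -0.02 -0.01] w 0.0002 0.0 q [0.24 0.2  1.92 0.   1.02 1.96]
```

View pics/s5.png

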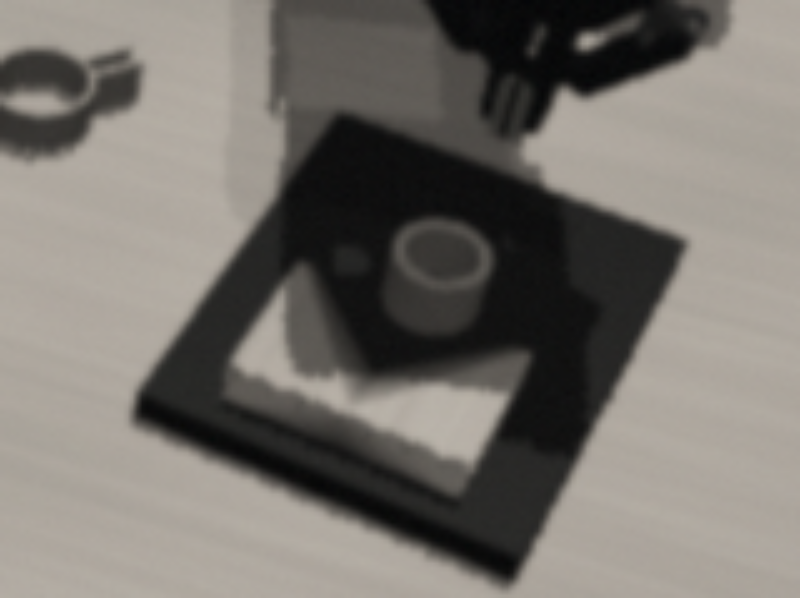

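The collar stands free on the plate at about crop (440,275), roughly 45 mm short of its seat, and the closed fingers are behind it. Next I lower them and push.

```bash
python3 -m crank '[{"gripper":0,"travel":[0,0,0.02],"turn":[0,0,0]},{"gripper":0,"travel":[0,0,0.02],"turn":[0,0,0]},{"gripper":0,"travel":[0,0,0.015],"turn":[0,0,0]},{"gripper":0,"travel":[0,0,0.005],"turn":[0,0,0]},{"gripper":0,"travel":[0.008,0,0],"turn":[0,0,0]},{"gripper":0,"travel":[0.008,0,0],"turn":[0,0,0]},{"gripper":0,"travel":[0.004,0,0],"turn":[0,0,0]}]'
python3 d.py .499 .2195 .043 -.147
python3 -m crank '[{"gripper":0,"travel":[0.003,0,0],"turn":[0,0,0]},{"gripper":0,"travel":[0.003,0,0],"turn":[0,0,0]},{"gripper":0,"travel":[0.003,0,0],"turn":[0,0,0]},{"gripper":0,"travel":[0.004,0,0],"turn":[0,0,0]},{"gripper":0,"travel":[0.004,0,0],"turn":[0,0,0]},{"gripper":0,"travel":[0.004,0,0],"turn":[0,0,0]},{"gripper":0,"travel":[0.004,0,0],"turn":[0,0,0]}]'
python3 d.py .5436 .2129 .043 -.147; python3 e.py .515 .217 pics/s6.png
```

```text
t: 15.1
eef_pos: [0.4613, 0.2254, 0.0436]
eef_rot: [0.997, -0.076, 0.001, -0.0]
contact_force: [-0.3, -0.3, 0.4]
gripper_width: 0.0
gripper_force: 0.0
travel mm [38.1  0.2  0.6] yaw -0.151 turn z deg -0.3 tilt [ 0.002  0.    -1.   ]
15.1 [0.4613 0.2254 0.0436] F [-0.35 -0.27  0.38] M [-0.03  0.03 -0.02] w 0.0 0.0 q [ 0.22  0.34  1.89 -0.    0.91  1.95]
t: 15.98
eef_pos: [0.4848, 0.2216, 0.0427]
eef_rot: [0.997, -0.075, -0.0, 0.0]
contact_force: [-0.5, -0.1, -0.5]
gripper_width: 0.0002
gripper_force: 0.2
travel mm [59.5 -0.3 -0.3] yaw -0.151 turn z deg -0.2 tilt [-0.  0. -1.]
15.975 [0.4848 0.2216 0.0427] F [-0.51 -0.12 -0.45] M [-0.01  0.03  0.05] w 0.0002 0.2 q [0.21 0.38 1.84 0.   0.92 1.93]
collar [402.0, 272.8, 427.6, 303.8] 0.73 475
none collar
collar [0.51868908 0.21538194] 0.04866337918505059
collar [0.51868908 0.21538194] 0.04866337918505059
```

```bash
python3 -m crank '[{"gripper":0,"travel":[0.004,0,0],"turn":[0,0,0]},{"gripper":0,"travel":[0.004,0,0],"turn":[0,0,0]},{"gripper":0,"travel":[0.004,0,0],"turn":[0,0,0]},{"gripper":0,"travel":[0.004,0,0],"turn":[0,0,0]},{"gripper":0,"travel":[0.003,0,0],"turn":[0,0,0]},{"gripper":0,"travel":[0.002,0,0],"turn":[0,0,0]},{"gripper":0,"travel":[0.002,0,0],"turn":[0,0,0]}]'
python3 d.py .5436 .2129 .043 -.147
python3 -m crank '[{"gripper":0,"travel":[0.0015,0,0],"turn":[0,0,0]},{"gripper":0,"travel":[0.0015,0,0],"turn":[0,0,0]}]'
```

```text
t: 17.05
eef_pos: [0.5073, 0.2182, 0.0428]
eef_rot: [0.997, -0.075, -0.0, 0.0]
contact_force: [0.4, -0.3, -0.3]
gripper_width: 0.0001
gripper_force: 0.2
travel mm [36.7 -0.3 -0.2] yaw -0.151 turn z deg -0.2 tilt [-0. -0. -1.]
17.05 [0.5073 0.2182 0.0428] F [ 0.41 -0.25 -0.33] M [-0.04  0.06 -0.02] w 0.0001 0.2 q [0.19 0.41 1.79 0.   0.94 1.91]
t: 17.3
eef_pos: [0.5103, 0.2178, 0.0428]
eef_rot: [0.997, -0.075, -0.0, -0.0]
contact_force: [-0.1, 0.4, -0.5]
gripper_width: 0.0005
gripper_force: 0.2
```

```bash
python3 -m crank '[{"gripper":0,"travel":[0.0015,0,0],"turn":[0,0,0]},{"gripper":0,"travel":[0.001,0,0],"turn":[0,0,0]}]'
python3 -m crank '[{"gripper":0,"travel":[0.001,0,0],"turn":[0,0,0]},{"gripper":0,"travel":[0,0,0],"turn":[0,0,0]}]'
python3 -m crank '[{"gripper":0,"travel":[0.001,0,0],"turn":[0,0,0]},{"gripper":0,"travel":[0,0,0],"turn":[0,0,0]}]'
```

```text
t: 17.55
eef_pos: [0.512, 0.2175, 0.0426]
eef_rot: [0.997, -0.075, -0.001, 0.0]
contact_force: [-4.3, 1.0, 2.4]
gripper_width: -0.0
gripper_force: 2.4
t: 17.8
eef_pos: [0.512, 0.2174, 0.0423]
eef_rot: [0.997, -0.075, -0.002, 0.0]
contact_force: [-6.5, 1.5, 1.9]
gripper_width: 0.0003
gripper_force: 3.0
t: 18.05
eef_pos: [0.512, 0.2174, 0.042]
eef_rot: [0.997, -0.075, -0.003, 0.0]
contact_force: [-8.7, 1.4, 2.9]
gripper_width: -0.0
gripper_force: 4.4
```

```bash
python3 -m crank '[{"gripper":0,"travel":[0.001,0,0],"turn":[0,0,0]},{"gripper":0,"travel":[0,0,0],"turn":[0,0,0]}]'
python3 d.py .5436 .2129 .043 -.147
python3 -m crank '[{"gripper":0,"travel":[-0.005,0,0],"turn":[0,0,0]},{"gripper":0,"travel":[-0.01,0,0],"turn":[0,0,0]},{"gripper":0,"travel":[-0.025,0,0],"turn":[0,0,0]},{"gripper":0,"travel":[-0.02,0,-0.02],"turn":[0,0,0]},{"gripper":0,"travel":[-0.02,0,-0.05],"turn":[0,0,0]},{"gripper":0,"travel":[-0.02,0,-0.05],"turn":[0,0,0]},{"gripper":0,"travel":[-0.04,0,0],"turn":[0,0,0]},{"gripper":0,"travel":[-0.04,0,0],"turn":[0,0,0]}]'
python3 e.py .546 .211 pics/s7.png
python3 d.py .5436 .2129 .043 -.147
```

```text
t: 18.3
eef_pos: [0.512, 0.2173, 0.0417]
eef_rot: [0.997, -0.075, -0.004, 0.0]
contact_force: [-11.3, 2.1, 5.6]
gripper_width: -0.0003
gripper_force: 5.8
travel mm [31.9 -0.4 -1.6] yaw -0.151 turn z deg -0.2 tilt [-0.008 -0.    -1.   ]
18.3 [0.512  0.2173 0.0417] F [-11.31   2.06   5.59] M [ 0.31  1.65 -0.  ] w -0.0003 5.8 q [0.19 0.42 1.78 0.   0.95 1.91]
t: 19.3
eef_pos: [0.3372, 0.2442, 0.1638]
eef_rot: [0.997, -0.076, 0.001, -0.001]
contact_force: [-0.1, 0.9, -0.5]
gripper_width: 0.0001
gripper_force: 0.0
collar [401.2, 283.6, 422.8, 303.9] 0.68 319
collar [231.6, 210.1, 247.7, 230.4] 0.69 112
collar [0.54293569 0.21183195] 0.9260006902897295
collar [0.53363252 0.21092177] 0.3298533104268534
collar [0.54305742 0.21310336] 0.5905871601553576
travel mm [208.1   0.3 120.6] yaw -0.15 turn z deg -0.2 tilt [ 0.002  0.    -1.   ]
19.5 [0.3377 0.2442 0.1632] F [ 0.55  0.77 -0.9 ] M [-0.05 -0.01  0.01] w -0.0003 0.0 q [ 0.34 -0.08  2.07 -0.    1.15  2.06]
```

View pics/s7.png

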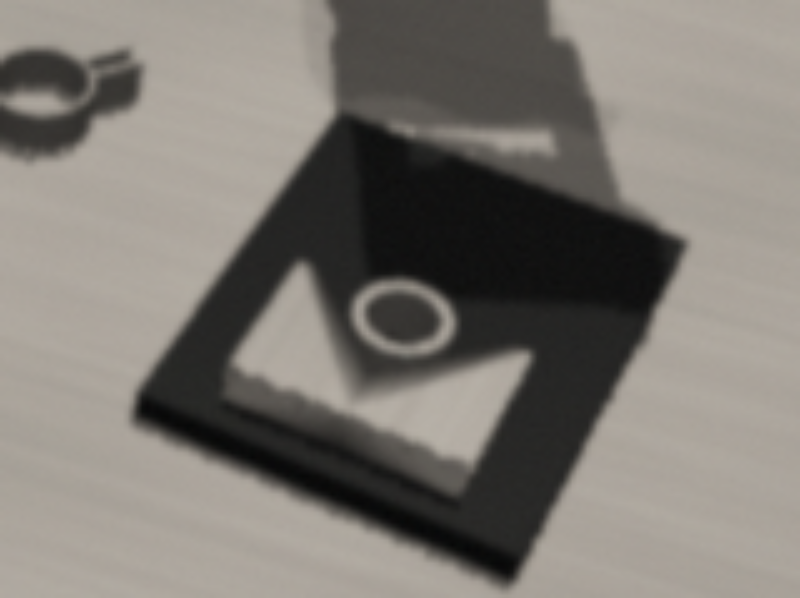

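The collar sits in the vee, with its rim centre at crop (404,318). As a numeric check I'll compare that rim and the vee apex (crop 360,400) with the calibration.

Run:
```python
from h import *
s=ctrl.get_image("scene")
px=lambda u,v:[220+v/4.6-.4,330+u/5-.4]
c=at_z(s,px(404,318),.054);A=at_z(s,px(360,402),.046)
L=at_z(s,px(303,260),.046);Rr=at_z(s,px(533,350),.046)
print(c,A,L,Rr)
for a,b in((A,L),(A,Rr)):
    d=(b-a)[:2];d/=np.linalg.norm(d);n=np.array([-d[1],d[0]]);print("dist to face mm",1000*abs((c-a)[:2]@n))
```

```text
[0.54547469 0.21173389 0.054     ] [0.591296  0.2068284 0.046    ] [0.52215236 0.16299957 0.046     ] [0.53561087 0.26464744 0.046     ]
dist to face mm 28.675137347368093
dist to face mm 29.600976945704172
```

The firm stop came with the collar's computed centre within about 1 mm of the seat. The reaction ran along the vee's centre line, so both faces are bearing. The camera check agrees, so I'm handing in.

```bash
python3 -c "
from bench import ctrl
print(ctrl.job_done())"
```

```text
the job is handed in; nothing more can be done
None
```

I twisted the collar off the spindle, stood it on the plate about 45 mm short of its seat, let go, and slid it against both vee faces. The upward pull never read above about 7 N at the end of a move, so the spindle should have stayed well under 5 mm. I handed the job in at about 20 s; no verdict came back.

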